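# Stow the tall stick lamp in its fiddle bay

### The job

We are about to get under way: push the tall stick lamp, low down at its round blue foot, with your fingertips, so that it slides upright over the chart table into the open-fronted wooden bay until it is fully home against the back rail. Never let it tip, do not lift it or take it between the fingers, and leave the egg cup, the carabiner and the ear defenders where they are.

Things in the scene. Friction and masses are not known exactly. Their poses are not given: they have to be found in the camera images.
- lamp: Tall cordless stick lamp, upright and free to slide: a round blue foot 100 mm in diameter and 28 mm tall with straight sides, a thin steel stem, and a slim white tube 18 mm across up to 250 mm; 0.4 to 0.65 kg. Origin at the centre of its underside, z up. Pushed high up it tips. It starts 120 to 160 mm in front of the bay's seat, up to 60 mm to either side.
- bay: Wooden bay fixed to the table: a U of three rails 35 mm tall, 18 mm thick, round a thin green mat (no step). Origin on the table at the seat: where the centre of the lamp's foot stands when fully home. x points into the bay; the open side faces -x, roughly to the robot. Inner face of the back rail at x = +52 mm, of the side rails at y = +63 and -63 mm; side rails end at x = -21 mm.
- eggcup: White ceramic egg cup, 50 mm wide, 62 mm tall, standing to one side of the bay; origin at the centre of its underside. Not to be moved.
- carabiner: Steel carabiner lying flat, about 110 by 60 mm, 10 mm thick, to the other side of the bay; origin under its centre. Not to be moved.
- ears: Yellow plastic ear defenders lying on the table off to the robot's right: two cups 155 mm over all and 74 mm tall, the headband reaching 145 mm along its own +x; origin on the table midway between the cups. Not to be moved.
There are look-alikes about, which are no part of the job. Of the things that look like the bay, the smallest one is meant.

How it is judged:
By the outcome, as a careful person would: the job done as asked, in the order asked, and still so for the second after the job is handed in, with the robot touching nothing.
It also fails if it takes over 51 s, if anything falls off the work surface, if the arm or the gripper's body presses on something with over 40 N, if the wrist force passes 120 N, or if a joint passes its speed limit or range.

### The arm

A 6-joint arm with a two-finger parallel gripper is mounted at the origin on the work surface. World frame = base frame: x ahead of the robot, y to its left, z up, the work surface at z = 0. Lengths are in mm, angles in rad, forces in N, time in s.
With the tool pointing down it reaches from about 400 to 825 mm from the base axis. Payload 7 kg.
Tool frame: the origin (TCP) lies on the centre line of the jaws, within the pads' length; the fingertips stand 19 mm ahead of it and the grasp point (between the pads) is the TCP; z points along the fingers, y is the line along which they close (so a half turn about z gives the same grasp; the last joint's range is limited). The gripper opens to 88 mm and grips with 3 to 60 N. Pads are 19 mm wide; open, the fingers measure 130 mm over their backs; the gripper's body (78 mm by 193 mm) begins 47 mm behind the grasp point.
Start: joints at [1.534, 0.359, 0.012, 0, -1.224, -0.288], TCP at [215.414, 639.681, 245.561] pointing down, gripper open.
Joint ranges: [-3.07, 3.07], [-1.43, 2.12], [-1.02, 1.25], [-3.03, 1.67], [-3.05, -0], [-3.03, 3.03]. Speed limits (rad/s): [2.39, 2.39, 3.01, 3.14, 3.14, 3.14].

### API

Orientations are given as a rotation vector (axis times angle).
In Python, from station import env, viewer, look_for, outline_of gives the robot as it stands.
- The arm moves only by the shell command python3 -m handwheel 'ROWS' [FORCE]. ROWS is JSON, a list of rows, each a list of 3 entries, a list of its own where there are three numbers: the shift along the world's x, y, z in m, then the turn, a rotation vector about the world's x, y, z in degrees, then the opening, from 0 (shut) to 1 (fully open). A call has 1 to 5 rows; each row is the pose to reach, as a shift and turn from the pose commanded when the call began; what a row does not reach only later rows make up. A row lasts 1/10 s, in which the tool goes at most 50 mm and 8.59 degrees, less where a joint would pass 70% of its speed; a pose out of reach is approached as far as the arm can. A call with a gripper value outside its range is refused whole. The fingers move at their own pace and stop on an object; FORCE is the grip in N (left out, the last holds). Time passes only in rows, so rows that repeat a pose let the fingers close. It gives the time, the measured TCP pose, the force, the opening and the grip force at its end, in the units of the state.
- env.get_state(): the state, without advancing time (a new reading comes with each control period).
- viewer.get_image(name): name is "scene" or "top" or "wrist"; returns a dict with "pixels" (400x640x3 uint8, blue, green, red), "K" (3x3 intrinsics, pixels), "extrinsics" (4x4, takes a point from world to camera coordinates). Camera axes: x right, y down, z forward; pixel columns grow to the right and rows downward; lengths in mm; the calibration is good to about 2 mm. A picture is of the moment at which its call begins. There is no depth.
- env.sign_off(): hands the job in; it is judged then, once.
Trained networks look in the newest picture that a camera, given by its name, has taken for a name from the list of things; names that differ only in an ending like _2 or _b are one class to them, and where a whole thing is asked for, a point or a joint stands for the part that bears it (a point fixed in the world has none). Each returns a list of dicts, best first, with "conf" (0 to 1); they miss things now and then, are a little off and sometimes report something else, mostly with a low value. They report only what shows in the picture. A call takes as long as a camera call. They do not tell look-alikes from the thing itself.
- look_for(target, camera): "extent" ([left, top, width, height] in pixels, round what is visible of it).
- outline_of(target, camera): "mask" (400x640 bool, what is visible of it) and "extent" ([left, top, width, height] in pixels, round what is visible of it).
The state is a dict: "time_s": time; "joint_positions": joint angles; "qd": joint speeds; "joint_efforts": joint torques, N m; "ee_pos": TCP position; "eef_rot": TCP orientation; "contact_force": force on the tool from outside, world axes, zero at the start; "wrist_torque": the same for the moment, N m; "grip_width": opening from 0.0 (shut) to 1.0 (fully open); "grasp_force": force on a finger pad.
Only numpy, scipy, OpenCV 4.12 (cv2) and the standard library are available. Lean on these libraries where they do the work, as an engineer would, in place of code of your own. Each camera call takes 0.05 s, during which the arm holds its last target. There are 200 camera calls.

## Working session

There is one attempt and no reset: what is moved stays moved. The work goes in short steps, Python scripts to look and compute and a shell command to move; the robot and the scene stay as the last step left them, time stands still between calls to the robot, and variables do not carry over. Pictures are saved under pics/ and viewed, at most 10 in all, crops included, and the job is handed in when it is done.

```bash
mkdir -p pics; ls
cat > h.py <<'E'
import numpy as np, cv2
from station import env, viewer, look_for, outline_of
def ray(im,u,v,z=0.):
    K=np.array(im["K"]);E=np.array(im["extrinsics"]);R=E[:3,:3];t=E[:3,3]
    c=-R.T@t; d=R.T@np.linalg.inv(K)@np.array([u,v,1.]); s=(z-c[2])/d[2]
    return (c+s*d)[:2]
def px(im,p):
    q=np.array(im["extrinsics"])@np.r_[p,1.]; q=np.array(im["K"])@q[:3]; return q[:2]/q[2]
E
python3 - <<'E'
from h import *
ims={}
for c in("top","scene"):
    im=viewer.get_image(c); ims[c]=im; cv2.imwrite(f"pics/{c}0.png",im["pixels"])
    for n in("lamp","bay","eggcup","carabiner","ears"):
        for r in look_for(n,c)[:5]:
            l,t,w,h=r["extent"]; print(c,n,round(r["conf"],2),[round(x) for x in r["extent"]],ray(im,l+w/2,t+h/2).round())
    E=np.array(im["extrinsics"]); print((-E[:3,:3].T@E[:3,3]).round())
s=env.get_state(); print(s["time_s"],s["ee_pos"],s["eef_rot"])
E
```

```text
pics
top lamp 0.95 [274, 178, 39, 35] [560. -35.]
top lamp 0.68 [364, 150, 34, 31] [ 643. -277.]
top bay 0.91 [264, 120, 62, 40] [714. -39.]
top bay 0.86 [412, 108, 99, 66] [ 712. -500.]
top eggcup 0.82 [172, 158, 24, 18] [636. 266.]
top carabiner 0.79 [364, 150, 34, 34] [ 640. -278.]
top ears 0.76 [423, 212, 63, 74] [ 414. -475.]
top ears 0.3 [361, 150, 37, 33] [ 642. -272.]
[ 473. -117. 1166.]
scene lamp 0.83 [329, 124, 38, 91] [365.  42.]
scene bay 0.97 [330, 211, 75, 44] [709. -24.]
scene bay 0.69 [125, 226, 114, 75] [ 688. -496.]
scene bay 0.64 [369, 146, 82, 39] [401. 250.]
scene eggcup 0.87 [442, 178, 17, 26] [586. 290.]
scene eggcup 0.2 [254, 227, 36, 15] [ 638. -267.]
scene carabiner 0.68 [256, 231, 32, 14] [ 651. -267.]
scene ears 0.83 [163, 186, 62, 34] [ 421. -456.]
[1582. -399.  711.]
0.6 [215.39082791 639.65609897 245.55753209] [ 3.10025969e+00 -5.07887789e-01 -3.12034416e-05]
```

View pics/top0.png

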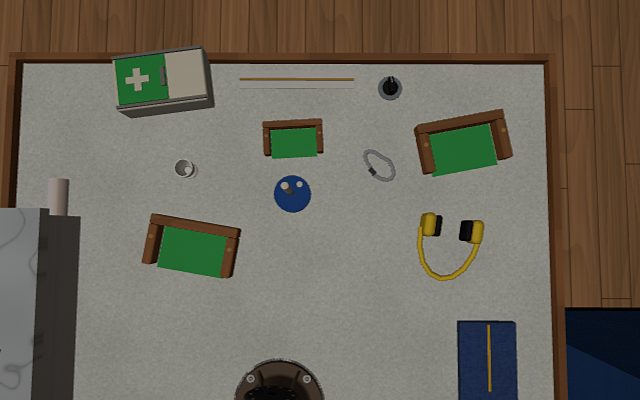

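View pics/scene0.png

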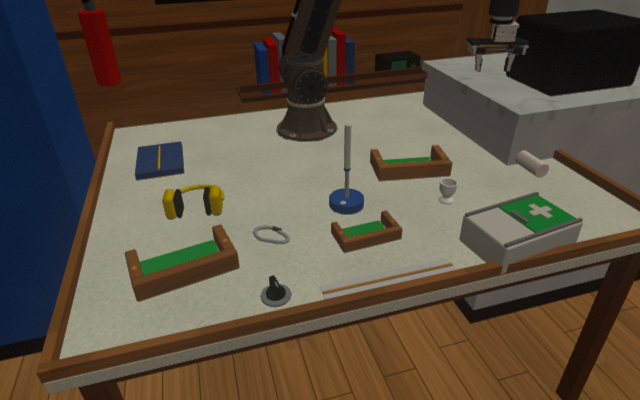

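Look-alikes for the bay, in top-picture pixels: A (293,138), B (463,142) and C (192,246). A is about 60 px across against about 97 px for the other two, so it is the smallest. A also has the lamp in front of it. I'll confirm in an enlarged crop and fit the poses of bay and lamp.

```bash
cat >> h.py <<'E'
from scipy.optimize import minimize
S=4
def hullmask(im,P):
    q=np.array([px(im,p) for p in P]); h=cv2.convexHull(((q+.5)*S).astype(np.float32))
    m=np.zeros((400*S,640*S),np.uint8); cv2.fillConvexPoly(m,np.round(h*16).astype(np.int32),1,cv2.LINE_8,4); return m>0
def up(m): return cv2.resize(m.astype(np.float32),None,fx=S,fy=S,interpolation=cv2.INTER_LINEAR)>.5
def box(x0,x1,y0,y1,z1,p):
    c,s=np.cos(p[2]),np.sin(p[2])
    return [(p[0]+c*x-s*y,p[1]+s*x+c*y,z) for x in(x0,x1) for y in(y0,y1) for z in(0,z1)]
def bay(im,p):
    m=hullmask(im,box(52,70,-81,81,35,p))
    for y in((63,81),(-81,-63)): m|=hullmask(im,box(-21,70,*y,35,p))
    return m|hullmask(im,box(-21,52,-63,63,0.5,p))
a=np.linspace(0,2*np.pi,48)
def foot(im,p): return hullmask(im,[(p[0]+50*np.cos(t),p[1]+50*np.sin(t),z) for t in a for z in(0,28)])
def fit(model,obs,p0,step):
    f=lambda p:sum(1-(m&model(im,p)).sum()/(m|model(im,p)).sum() for im,m in obs)
    r=minimize(f,p0,method="Nelder-Mead",options=dict(initial_simplex=np.vstack([p0]+[np.array(p0)+np.eye(len(p0))[i]*step[i] for i in range(len(p0))]),xatol=.05,fatol=1e-4,maxiter=150))
    return r.x,r.fun
def blue(im,near):
    b,g,r=cv2.split(im["pixels"].astype(int)); m=((b>r+40)&(b>g+25)).astype(np.uint8)
    n,l,st,ce=cv2.connectedComponentsWithStats(m)
    u=px(im,(*near,14)); i=1+min((k for k in range(n-1) if st[k+1,4]>60),key=lambda k:np.hypot(*(ce[k+1]-u)))
    pts=cv2.findNonZero((l==i).astype(np.uint8)); o=np.zeros((400,640),np.uint8)
    cv2.fillConvexPoly(o,cv2.convexHull(pts),1); return up(o)
def lamp(near,cams=("top","scene")):
    obs=[(im,blue(im,near)) for im in map(viewer.get_image,cams)]
    return fit(foot,obs,near,(15,15))
E
python3 - <<'E'
from h import *
obs=[]
for c in("top","scene"):
    im=viewer.get_image(c)
    best=min(outline_of("bay",c),key=lambda r:np.hypot(*(np.array(px(im,(709,-38,15)))-[r["extent"][0]+r["extent"][2]/2,r["extent"][1]+r["extent"][3]/2])))
    m=up(best["mask"]); obs.append((im,m))
    p,f=fit(bay,[(im,m)],[705,-38,-.03],(15,15,.1)); print(c,p.round(3),f)
p,f=fit(bay,obs,[705,-38,-.03],(15,15,.1)); print("both",p.round(3),f)
for c in("top","scene"): print(c,lamp((575,-35),(c,)))
q,f=lamp((575,-35)); print(q,f)
im=obs[0][0]; big=cv2.resize(im["pixels"],None,fx=4,fy=4,interpolation=cv2.INTER_CUBIC)
for m,col in((bay(im,p),(0,0,255)),(foot(im,q),(0,255,255))):
    cs,_=cv2.findContours(m.astype(np.uint8),0,1); cv2.drawContours(big,cs,-1,col,1)
cv2.imwrite("pics/crop1.png",big[420:900,900:1500])
s=env.get_state(); print(s["time_s"])
E
```

```text
top [ 6.9337e+02 -3.6162e+01  6.7000e-02] 0.07538952607660676
scene [ 6.91916e+02 -3.43360e+01  9.30000e-02] 0.1023808705809599
both [ 6.92622e+02 -3.56560e+01  6.60000e-02] 0.1819638928874988
top (array([564.29172754, -33.05354595]), np.float64(0.04753107154853875))
scene (array([529.02509391, -20.57721674]), np.float64(0.3428082749633491))
[563.90019847 -32.61319167] 0.4295091872042891
1.0
```

View pics/crop1.png

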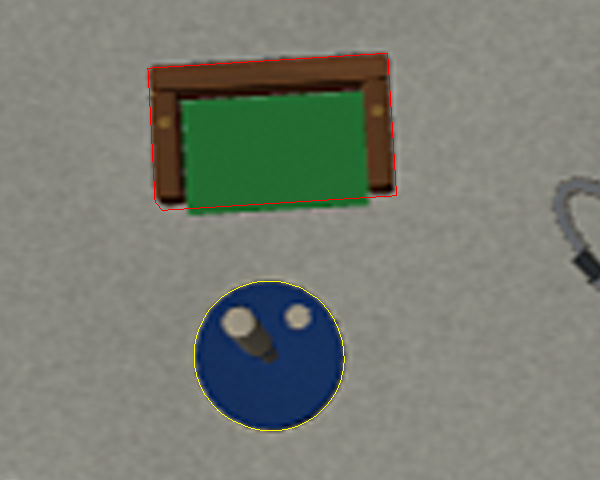

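The top view shows bay A at (293,138), smallest of the three, with the lamp foot at (292,194) in front of it. The crop confirms that the red and yellow fits sit on the bay and the foot. Estimates:
- **Bay:** seat at about (693,-36), yaw 0.066.
- **Lamp:** about (564,-33), so 128 mm out and 11 mm left of the bay axis.

I'll travel high, behind the lamp.

```bash
python3 -m handwheel '[[[0.024,-0.032,0],[0,0,4.4],0.4],[[0.048,-0.064,0],[0,0,8.8],0.4],[[0.072,-0.096,0],[0,0,13.2],0.4],[[0.096,-0.128,0],[0,0,17.6],0.4],[[0.12,-0.16,0],[0,0,22.4],0.4]]'
python3 -m handwheel '[[[0.02,-0.04,0],[0,0,0],0.4],[[0.04,-0.08,0],[0,0,0],0.4],[[0.06,-0.12,0],[0,0,0],0.4],[[0.08,-0.16,0],[0,0,0],0.4],[[0.1,-0.2,0],[0,0,0],0.4]]'
```

```text
time_s: 1.5
ee_pos: [336.1, 478.3, 245.8]
eef_rot: [-3.139, -0.109, -0.0]
contact_force: [1.2, -0.2, 0.1]
grip_width: 0.606
grasp_force: 0.0
time_s: 2.0
ee_pos: [435.9, 278.1, 246.0]
eef_rot: [-3.139, -0.104, -0.001]
contact_force: [1.9, 0.4, 0.3]
grip_width: 0.399
grasp_force: 0.0
```

```bash
python3 -m handwheel '[[[0,-0.04,0],[0,0,0],0.4],[[0,-0.08,0],[0,0,0],0.4],[[0,-0.12,0],[0,0,0],0.4],[[0,-0.16,0],[0,0,0],0.4],[[0,-0.2,0],[0,0,0],0.4]]'
python3 -m handwheel '[[[0,-0.04,0],[0,-3,0],0.4],[[0,-0.08,0],[0,-6,0],0.4],[[0,-0.12,0],[0,-10,0],0.4],[[0,-0.12,0],[0,-10,0],0.4]]'
python3 - <<'E'
from h import *
im=viewer.get_image("wrist"); cv2.imwrite("pics/w1.png",im["pixels"])
print(lamp((564,-33),("top",)))
s=env.get_state(); print(s["ee_pos"],s["eef_rot"],s["joint_positions"])
E
```

```text
time_s: 2.5
ee_pos: [435.1, 78.1, 245.9]
eef_rot: [-3.139, -0.104, -0.001]
contact_force: [1.3, 0.6, 0.5]
grip_width: 0.399
grasp_force: 0.0
time_s: 2.9
ee_pos: [433.2, -43.7, 245.4]
eef_rot: [3.122, 0.098, 0.277]
contact_force: [0.9, 0.2, -0.1]
grip_width: 0.4
grasp_force: 0.0
(array([564.57420718, -32.50763318]), np.float64(0.040726009747353076))
[434.9960623  -41.19090392 246.08355762] [3.12250778 0.10019895 0.27504983] [ 0.42489339 -0.16699078 -0.63130791  0.08857735 -0.94787936  1.16407772]
```

View pics/w1.png

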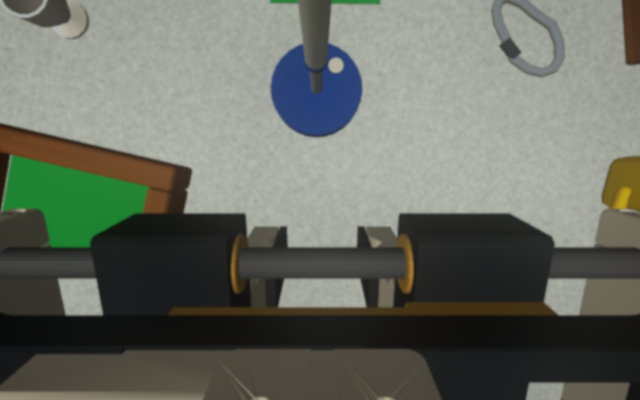

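```bash
python3 -m handwheel '[[[0,0,-0.04],[0,0,0],0.4],[[0,0,-0.08],[0,0,0],0.4],[[0,0,-0.12],[0,0,0],0.4],[[0,0,-0.16],[0,0,0],0.4],[[0,0,-0.19],[0,0,0],0.4]]'
python3 -m handwheel '[[[0,0,-0.015],[0,0,0],0.4],[[0,0,-0.03],[0,0,0],0.4],[[0,0,-0.03],[0,0,0],0.4]]'
python3 - <<'E'
from h import *
im=viewer.get_image("wrist");E=np.array(im["extrinsics"]); print((-E[:3,:3].T@E[:3,3]).round(), E[2,:3].round(2))
s=env.get_state(); print(s["ee_pos"],s["eef_rot"],s["contact_force"])
E
```

```text
time_s: 3.5
ee_pos: [435.5, -39.2, 53.7]
eef_rot: [3.123, 0.105, 0.271]
contact_force: [1.7, 0.0, 0.1]
grip_width: 0.403
grasp_force: 0.0
time_s: 3.8
ee_pos: [437.0, -39.7, 25.1]
eef_rot: [3.123, 0.106, 0.267]
contact_force: [-0.2, 0.2, -0.1]
grip_width: 0.4
grasp_force: 0.0
[477. -35. 173.] [-0.08 -0.02 -1.  ]
[436.46766931 -40.13402806  25.73172389] [3.12330283 0.10543071 0.26671345] [ 0.22868104 -0.20105394 -0.04324714]
```

```bash
python3 -m handwheel '[[[0.01,0,0.002],[0.2,-3,0],0.4],[[0.02,0.001,0.002],[0.4,-6,0],0.4],[[0.03,0.002,0],[0.7,-10,0],0.4],[[0.03,0.002,0],[0.7,-10,0],0.4]]'
python3 - <<'E'
from h import *
im=viewer.get_image("wrist");E=np.array(im["extrinsics"]); print((-E[:3,:3].T@E[:3,3]).round())
from scipy.spatial.transform import Rotation as R
s=env.get_state(); print(s["ee_pos"],R.from_rotvec(s["eef_rot"]).as_matrix().round(3),s["contact_force"])
print(lamp((564,-33),("top",)))
E
```

```text
time_s: 4.25
ee_pos: [478.1, -53.6, 46.7]
eef_rot: [-3.049, -0.112, -0.475]
contact_force: [-0.8, -0.9, 0.6]
grip_width: 0.403
grasp_force: 0.0
[497. -58. 199.]
[477.71002004 -53.50949598  46.39522098] [[ 0.951  0.079  0.3  ]
 [ 0.063 -0.996  0.063]
 [ 0.304 -0.041 -0.952]] [ 0.80900381 -0.55035845 -0.19213082]
(array([564.0230233 , -33.01239313]), np.float64(0.04537306744342373))
```

```bash
python3 -m handwheel '[[[0.005,0,0],[0,3,0],0.4],[[0.01,0,0],[0,4,0],0.4],[[0.01,0,0],[0,4,0],0.4]]'
python3 - <<'E'
from h import *
from scipy.spatial.transform import Rotation as R
s=env.get_state(); print(s["ee_pos"],R.from_rotvec(s["eef_rot"]).as_matrix().round(3),s["joint_positions"])
E
```

```text
time_s: 4.65
ee_pos: [490.2, -51.5, 46.6]
eef_rot: [-3.061, -0.112, -0.367]
contact_force: [0.3, 0.5, -0.2]
grip_width: 0.4
grasp_force: 0.0
[490.19863746 -51.53136376  46.64762345] [[ 0.969  0.078  0.234]
 [ 0.065 -0.996  0.065]
 [ 0.238 -0.048 -0.97 ]] [ 0.30068338  0.20145865 -0.82143783  0.02483545 -0.30320096  1.32022294]
```

```bash
python3 -m handwheel '[[[-0.008,0.006,-0.007],[-1.5,0,0],0.4],[[-0.008,0.013,-0.014],[-2.7,0,0],0.4],[[-0.008,0.013,-0.021],[-2.7,0,0],0.4],[[-0.008,0.013,-0.021],[-2.7,0,0],0.4]]'
python3 - <<'E'
from h import *
from scipy.spatial.transform import Rotation as R
s=env.get_state(); print(s["ee_pos"],R.from_rotvec(s["eef_rot"]).as_matrix().round(3),s["joint_positions"])
print(lamp((564,-33),("top",)))
E
```

```text
time_s: 5.05
ee_pos: [480.8, -39.9, 26.4]
eef_rot: [-3.106, -0.124, -0.362]
contact_force: [0.0, -0.9, 0.4]
grip_width: 0.399
grasp_force: 0.0
[480.83450285 -39.90474215  26.40107759] [[ 0.97   0.08   0.229]
 [ 0.077 -0.997  0.021]
 [ 0.23  -0.003 -0.973]] [ 0.32491387  0.21906088 -1.01709805  0.45504036 -0.12088654  0.87941859]
(array([564.57420718, -32.50763318]), np.float64(0.040726009747353076))
```

```bash
python3 -m handwheel '[[[0.004,0.0005,0],[0,0,0],0.4],[[0.008,0.001,0],[0,0,0],0.4],[[0.012,0.001,-0.001],[0,0,0],0.4],[[0.016,0.0015,-0.001],[0,0,0],0.4],[[0.018,0.0015,-0.001],[0,0,0],0.4]]'
python3 -m handwheel '[[[0.003,0,0],[0,0,0],0.4],[[0.006,0,0],[0,0,0],0.4],[[0.009,0,0],[0,0,0],0.4],[[0.012,0,0],[0,0,0],0.4],[[0.015,0,0],[0,0,0],0.4]]'
python3 - <<'E'
from h import *
from scipy.spatial.transform import Rotation as R
s=env.get_state(); print(s["ee_pos"],R.from_rotvec(s["eef_rot"]).as_matrix().round(3),s["joint_positions"])
im=viewer.get_image("scene"); cv2.imwrite("pics/s2.png",cv2.resize(im["pixels"][80:260,250:490],None,fx=3,fy=3))
im=viewer.get_image("top"); cv2.imwrite("pics/t2.png",cv2.resize(im["pixels"][80:280,200:400],None,fx=3,fy=3))
E
```

```text
time_s: 5.6
ee_pos: [498.9, -39.3, 25.4]
eef_rot: [-3.106, -0.121, -0.361]
contact_force: [-0.3, 0.1, 0.7]
grip_width: 0.394
grasp_force: 0.0
time_s: 6.1
ee_pos: [513.6, -39.5, 25.3]
eef_rot: [-3.107, -0.121, -0.361]
contact_force: [-2.6, -0.6, 0.5]
grip_width: 0.403
grasp_force: 1.1
[513.60347982 -39.47254183  25.29356619] [[ 0.97   0.078  0.228]
 [ 0.076 -0.997  0.021]
 [ 0.229 -0.003 -0.973]] [ 0.32851523  0.26837971 -0.89677436  0.29340157 -0.18858135  1.03795461]
```

View pics/s2.png

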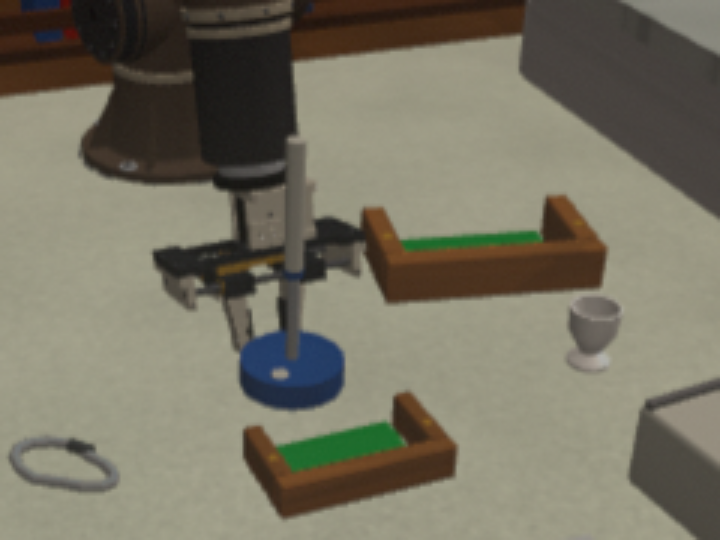

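View pics/t2.png

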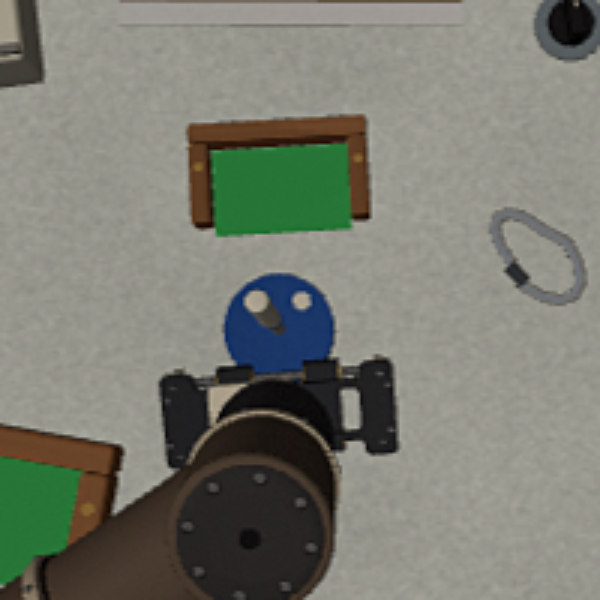

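The views show the lamp upright, with both fingertips against the back of the foot (scene crop near (265,340), top crop near (280,370)). The body and camera are clear of the tube, and the bay's mouth lies straight ahead at about (283,235). I'll keep pushing slowly.

```bash
python3 -m handwheel '[[[0.004,0,0],[0,0,0],0.4],[[0.008,0,0],[0,0,0],0.4],[[0.012,0,0],[0,0,0],0.4],[[0.016,0,0],[0,0,0],0.4],[[0.02,0,0],[0,0,0],0.4]]' | head -4
python3 -m handwheel '[[[0.004,0,0],[0,0,0],0.4],[[0.008,0,0],[0,0,0],0.4],[[0.012,0,0],[0,0,0],0.4],[[0.016,0,0],[0,0,0],0.4],[[0.02,0,0],[0,0,0],0.4]]' | head -4
python3 -m handwheel '[[[0.004,0,0],[0,0,0],0.4],[[0.008,0,0],[0,0,0],0.4],[[0.012,0,0],[0,0,0],0.4],[[0.016,0,0],[0,0,0],0.4],[[0.02,0,0],[0,0,0],0.4]]'
python3 - <<'E'
from h import *
im=viewer.get_image("top"); print(lamp((634,-36),("top",)))
cv2.imwrite("pics/t3.png",cv2.resize(im["pixels"][90:240,220:370],None,fx=4,fy=4,interpolation=cv2.INTER_CUBIC))
E
```

```text
time_s: 6.7
ee_pos: [534.0, -39.4, 25.4]
eef_rot: [-3.106, -0.121, -0.361]
contact_force: [-1.5, -0.3, 0.4]
time_s: 7.2
ee_pos: [554.0, -39.3, 25.4]
eef_rot: [-3.106, -0.121, -0.362]
contact_force: [-1.2, -1.0, -0.7]
time_s: 7.7
ee_pos: [574.0, -39.4, 25.4]
eef_rot: [-3.106, -0.121, -0.361]
contact_force: [-1.9, -0.1, 0.2]
grip_width: 0.4
grasp_force: 1.0
(array([636.85973549, -34.64862442]), np.float64(0.16038841453206099))
```

View pics/t3.png

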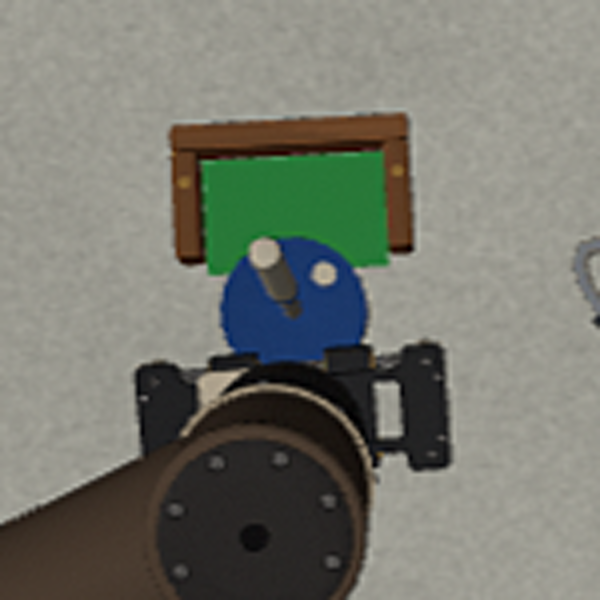

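The lamp stands at the bay's mouth, foot at about (294,305) in the crop, centred on the mat (207 to 387). It is upright and clear of both side rails, so I carry on.

```bash
python3 -m handwheel '[[[0.004,0,0],[0,0,0],0.4],[[0.008,0,0],[0,0,0],0.4],[[0.012,0,0],[0,0,0],0.4],[[0.016,0,0],[0,0,0],0.4],[[0.02,0,0],[0,0,0],0.4]]' | sed -n '2p;4p'
python3 -m handwheel '[[[0.004,0,0],[0,0,0],0.4],[[0.008,0,0],[0,0,0],0.4],[[0.012,0,0],[0,0,0],0.4],[[0.016,0,0],[0,0,0],0.4],[[0.02,0,0],[0,0,0],0.4]]' | sed -n '2p;4p'
python3 -m handwheel '[[[0.002,0,0],[0,0,0],0.4],[[0.004,0,0],[0,0,0],0.4],[[0.006,0,0],[0,0,0],0.4],[[0.008,0,0],[0,0,0],0.4],[[0.01,0,0],[0,0,0],0.4]]'
python3 - <<'E'
from h import *
im=viewer.get_image("top"); print(lamp((684,-36),("top",)))
E
```

```text
ee_pos: [594.0, -39.4, 25.4]
contact_force: [-2.8, 0.1, -0.1]
ee_pos: [614.0, -39.4, 25.4]
contact_force: [-2.8, -0.6, 0.7]
time_s: 9.3
ee_pos: [623.8, -39.3, 25.4]
eef_rot: [-3.106, -0.121, -0.361]
contact_force: [-2.8, 0.2, 2.1]
grip_width: 0.405
grasp_force: 1.2
(array([685.31715953, -35.8977077 ]), np.float64(0.23689039648556975))
```

Now I'll creep 1 mm per row to the back rail, watching the force.

```bash
python3 -m handwheel '[[[0.001,0,0],[0,0,0],0.4],[[0.002,0,0],[0,0,0],0.4],[[0.003,0,0],[0,0,0],0.4],[[0.004,0,0],[0,0,0],0.4],[[0.005,0,0],[0,0,0],0.4]]' | sed -n '2p;4p;6p'
python3 -m handwheel '[[[0.001,0,0],[0,0,0],0.4],[[0.002,0,0],[0,0,0],0.4],[[0.002,0,0],[0,0,0],0.4]]' | sed -n '2p;4p;6p'
```

```text
ee_pos: [628.8, -39.3, 25.5]
contact_force: [-2.9, -0.6, 0.0]
grasp_force: 1.2
ee_pos: [630.9, -39.3, 25.5]
contact_force: [-2.2, 0.3, 0.9]
grasp_force: 0.9
```

```bash
python3 -m handwheel '[[[0.001,0,0],[0,0,0],0.4],[[0.002,0,0],[0,0,0],0.4],[[0.002,0,0],[0,0,0],0.4]]' | sed -n '2p;4p;6p'
python3 - <<'E'
from h import *
im=viewer.get_image("scene")
cv2.imwrite("pics/s4.png",cv2.resize(im["pixels"][120:260,300:440],None,fx=4,fy=4,interpolation=cv2.INTER_CUBIC))
E
```

```text
ee_pos: [632.9, -39.3, 25.5]
contact_force: [-1.8, 0.2, 0.7]
grasp_force: 1.0
```

View pics/s4.png

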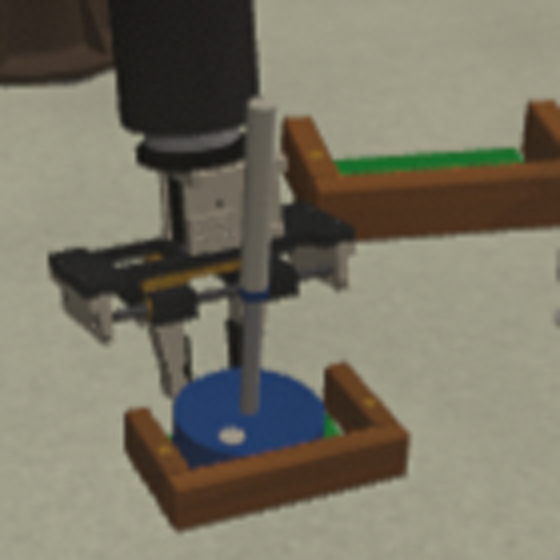

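The foot is inside the rails at crop (250,415), and the lamp is upright. There is no force rise yet, so I creep on until the rail is felt.

```bash
for i in 1; do python3 -m handwheel '[[[0.001,0,0],[0,0,0],0.4],[[0.001,0,0],[0,0,0],0.4]]' | sed -n '2p;4p'; python3 -m handwheel '[[[0.001,0,0],[0,0,0],0.4],[[0.001,0,0],[0,0,0],0.4]]' | sed -n '2p;4p';  done
```

```text
ee_pos: [633.8, -39.4, 25.5]
contact_force: [-1.7, -0.0, -0.7]
ee_pos: [634.8, -39.3, 25.5]
contact_force: [-2.6, -0.6, -0.4]
```

```bash
python3 -m handwheel '[[[0.001,0,0],[0,0,0],0.4],[[0.001,0,0],[0,0,0],0.4]]' | sed -n '2p;4p'; python3 -m handwheel '[[[0.001,0,0],[0,0,0],0.4],[[0.001,0,0],[0,0,0],0.4]]' | sed -n '2p;4p'
```

```text
ee_pos: [635.5, -39.4, 25.4]
contact_force: [-3.4, -0.6, 1.8]
ee_pos: [635.8, -39.5, 25.2]
contact_force: [-6.3, 0.9, 4.8]
```

Run:
```python
from h import *
print(lamp((694,-36),("top",)))
```

```text
(array([697.26223046, -35.64380801]), np.float64(0.24847273131178493))
```

```bash
python3 -m handwheel '[[[0.001,0,0],[0,0,0],0.4],[[0.001,0,0],[0,0,0],0.4]]' | sed -n '2p;4p'
```

```text
ee_pos: [636.1, -39.6, 25.1]
contact_force: [-9.2, 2.8, 5.7]
```

The force climbs to 9 N while the TCP stalls, so the foot is on the back rail. I'll back straight off, then raise clear.

```bash
python3 -m handwheel '[[[-0.003,0,0],[0,0,0],0.4],[[-0.01,-0.001,0],[0,0,0],0.4],[[-0.025,-0.002,0],[0,0,0],0.4],[[-0.045,-0.003,0],[0,0,0],0.4],[[-0.07,-0.005,0],[0,0,0],0.4]]' | sed -n '2p;4p'
python3 -m handwheel '[[[-0.025,0,0.02],[0,0,0],0.4],[[-0.05,0,0.06],[0,0,0],0.4],[[-0.07,0,0.1],[0,0,0],0.4],[[-0.09,0,0.14],[0,0,0],0.4],[[-0.09,0,0.14],[0,0,0],0.4]]' | sed -n '2p;4p'
python3 - <<'E'
from h import *
print(lamp((694,-36),("top",)))
q,_=lamp((694,-36),("top",)); p=[692.6,-35.7,.066]; c,s=np.cos(p[2]),np.sin(p[2]); d=q-p[:2]; print("local",c*d[0]+s*d[1],-s*d[0]+c*d[1])
im=viewer.get_image("top"); a=cv2.resize(im["pixels"][100:190,240:340],None,fx=4,fy=4,interpolation=cv2.INTER_CUBIC)
im=viewer.get_image("scene"); b=cv2.resize(im["pixels"][160:250,310:410],None,fx=4,fy=4,interpolation=cv2.INTER_CUBIC)
cv2.imwrite("pics/end.png",np.hstack([a,b]))
E
```

```text
ee_pos: [568.3, -43.9, 25.9]
contact_force: [-0.9, -0.1, 0.1]
ee_pos: [479.1, -43.6, 171.8]
contact_force: [1.0, 0.6, -0.4]
(array([697.17977354, -35.7449103 ]), np.float64(0.07244041997666795))
local 4.566840484511415 -0.3468581776018634
```

View pics/end.png

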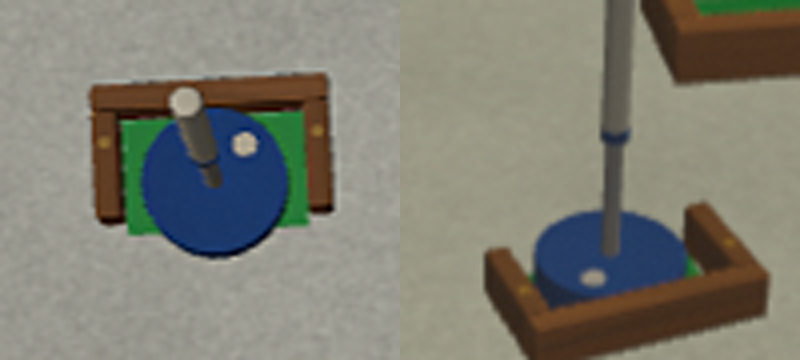

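The final views show the lamp upright and centred between the side rails. The front of the foot, at about (215,108), meets the back rail's inner edge, and the gripper is clear. I'm handing in.

```bash
python3 -c "
from station import env
print(env.get_state()['time_s'],env.sign_off())"
```

```text
the job is handed in; nothing more can be done
12.8 None
```

The lamp stands upright in the smallest bay, fully home against the back rail; it was only pushed at its foot and nothing else was touched, and the job was handed in at 12.8 s with the robot clear.

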